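# Slide the glass lid back to its jar

### The arm

A 7-joint arm with a two-finger parallel gripper is mounted at the origin on the work surface. World frame = base frame: x ahead of the robot, y to its left, z up, the work surface at z = 0. Lengths are in mm, angles in rad, forces in N, time in s.
With the tool pointing down it reaches from about 350 to 900 mm from the base axis. Payload 8.1 kg.
Tool frame: the origin (TCP) lies at the very end of the fingers, on their centre line; the grasp point (between the pads) lies 19 mm behind it; z points along the fingers, y is the line along which they close (so a half turn about z gives the same grasp; the last joint's range is limited). The gripper opens to 85 mm and grips with 20 to 120 N. Pads are 22 mm wide; open, the fingers measure 114 mm over their backs; the gripper's body (76 mm by 85 mm) begins 54 mm behind the grasp point. The pads swing forward as they close: fully open they stand 13 mm farther back than shut.
Start: joints at [-1.346, 0.434, 0.025, 1.573, -0.012, 1.134, -0.075], TCP at [201.253, 591.725, 231.323] pointing down, gripper open.
Joint ranges: [-2.62, 2.62], [-0.44, 2.09], [-1.27, 1.32], [0.08, 2.57], [-1.32, 4.46], [0.12, 2], [-2.74, 2.74]. Speed limits (rad/s): [2.22, 2.22, 3.01, 3.01, 3.14, 3.14, 3.14].

### API

Orientations are given as a unit quaternion [w, x, y, z].
In Python, from plant import env gives the robot as it stands.
- The arm moves only by the shell command python3 -m pendant 'ROWS'. ROWS is JSON, a list that holds one entry, the list of rows, each a list of 7 numbers: the turn, a rotation vector about the tool's x, y, z in rad, then the shift along the tool's x, y, z in mm, then the closure, from 0 (fully open) to 1 (shut). A call has 1 to 20 rows; each row is the pose to reach, as a shift and turn from the pose commanded when the call began, along the tool's axes at that moment; what a row does not reach only later rows make up. A row lasts 1/8 s, in which the tool goes at most 62.5 mm and 10.7 degrees, less where a joint would pass 70% of its speed; a pose out of reach is approached as far as the arm can. A call with a gripper value outside its range is refused whole. The fingers move at their own pace and stop on an object; the grip force is fixed at half the most. Time passes only in rows, so rows that repeat a pose let the fingers close. It gives the time, the measured TCP pose, the force, the opening and the grip force at its end, in the units of the state.
- env.observe(): the state, without advancing time (a new reading comes with each control period).
- env.get_image(name): name is "scene" or "top" or "wrist"; returns a dict with "pixels" (420x560x3 uint8, red, green, blue), "depth" (420x560 float32, mm along the optical axis (not along the pixel's ray), 0 where there is no reading), "fx", "fy", "cx", "cy" (pixels), "R" (3x3) and "t" (3): a world point X has camera coordinates R X + t; the wrist camera has in their place "tool_from_camera" (4x4, takes a point from camera to tool coordinates, whose origin is the TCP and whose axes are the flange's). Camera axes: x right, y down, z forward; pixel columns grow to the right and rows downward; lengths in mm; the calibration is good to about 2 mm. The wrist camera is an equidistant fisheye: a pixel r from the principal point sees the ray r / f radians off the axis. A picture is of the moment at which its call begins: read the wrist's pose just before it.
- env.job_done(): hands the job in; it is judged then, once.
Trained networks look in the newest picture that a camera, given by its name, has taken for a name from the list of things; names that differ only in an ending like _2 or _b are one class to them, and where a whole thing is asked for, a point or a joint stands for the part that bears it (a point fixed in the world has none). Each returns a list of dicts, best first, with "confidence" (0 to 1); they miss things now and then, are a little off and sometimes report something else, mostly with a low value. They report only what shows in the picture. A call takes as long as a camera call. They do not tell look-alikes from the thing itself.
- env.search_frame(label, camera): "rect" ([centre column, centre row, width, height] in pixels, round what is visible of it).
- env.landmark_of(label, camera): "at" ([column, row] in pixels: a listed point, or the origin of a listed thing).
The state is a dict: "t": time; "qpos": joint angles; "qd": joint speeds; "joint_torque": joint torques, N m; "tool_pos": TCP position; "ee_rot": TCP orientation; "contact_force": force on the tool from outside, world axes, zero at the start; "moment": the same for the moment, N m; "gripper_width": opening from 0.0 (shut) to 1.0 (fully open); "grasp_force": force on a finger pad.
Only numpy, scipy, OpenCV 4.12 (cv2) and the standard library are available. Lean on these libraries where they do the work, as an engineer would, in place of code of your own. Each camera call takes 0.05 s, during which the arm holds its last target. There are 200 camera calls.

### The job

Slide the frosted glass lid back to its jar: with the fingertips, gently push it flat along the dresser top, through the narrow gap between the three-tier dish and the lip gloss stand, until it touches the open jar on the other side or lies within a finger's breadth of it. Only push the lid: do not pinch or lift it, do not press it hard into anything or bump the dish and stand hard, and do not shove the jar along. Leave everything else on the dresser where it stands.

Things in the scene. Friction and masses are not known exactly. Their poses are not given: they have to be found in the camera images.
- lid: Loose frosted glass jar lid, about 0.25 kg, right way up on the dresser top. Origin on its axis at the underside (z = 0), z up. Round: a plug 70 mm across, 6 mm high, rests on the dresser; above it a flange 90 mm across, 6 to 18 mm high (the rim to push); then a neck and a 24 mm steel ball knob, top at 46 mm. Slides with ordinary friction, stops when the push stops.
- jar: The lid's open jar, frosted glass, round, 84 mm across, 60 mm high, holding a few hair clips, about 0.5 kg, loose, standing on the dresser on the far side of the gap from the lid (whichever side that is). Origin on its axis at the underside. When the lid touches it their axes are 87 mm apart.
- dish: Three-tier white ceramic dish, immovable: three round straight-walled tiers, the bottom one 120 mm across and 16 mm high, the next 92 mm across (20 to 35 mm high), the top one 64 mm across (39 to 54 mm high). Origin on its axis at the underside. Its -x axis points at the lip gloss stand; its y axis runs along the passage.
- stand: Clear acrylic lip gloss stand, immovable box 130 (x) x 56 (y) x 40 mm high, origin under its centre; five small tubes, 63 mm high, stand at x = -48 to 0 mm. Its flat +x end (65 mm from the origin) faces the dish. Between that end and the dish's bottom tier lies the gap, 96 to 99 mm wide; the way through runs along the stand's y axis (parallel to the dish's).
- polish: Small square nail polish bottle with black cap, 26 mm square, 64 mm high, loose bystander beside the passage next to the dish. Origin under its centre.
- lipstick: Black lipstick tube standing on end, 21 mm across, 62 mm high, loose bystander next to the dish, on the opposite side from the nail polish. Origin under its centre.
- cream: Small cream pot with steel lid, 48 mm across, 34 mm high, loose bystander near the lip gloss stand. Origin under its centre.
- compact: Closed black round powder compact, 64 mm across, 15 mm high, loose bystander near the lip gloss stand. Origin under its centre.
- pencil_cup: Black wooden pencil cup, 76 mm across, 95 mm high, pencils to 170 mm, loose bystander on the left of the dresser. Origin under its centre.
- perfume: Amber glass perfume bottle, 30 x 50 mm, 70 mm high, loose bystander at the right. Origin under its centre.
- hairbrush: Wooden hairbrush lying bristles down, about 205 x 52 mm, 28 mm high, loose bystander at the left. Origin near its middle, x towards the head.
Things that resemble listed ones, but are neither listed nor needed, are in the scene too. What is shaped like the lid but blue or brown is not meant.

How it is judged:
By the outcome, as a careful person would: the job done as asked, in the order asked, and still so for the second after the job is handed in, with the robot touching nothing.
It also fails if it takes over 53 s, if anything falls off the work surface, if the arm or the gripper's body presses on something with over 40 N, if the wrist force passes 120 N, or if a joint passes its speed limit or range.

## Working session

There is one attempt and no reset: what is moved stays moved. The work goes in short steps, Python scripts to look and compute and a shell command to move; the robot and the scene stay as the last step left them, time stands still between calls to the robot, and variables do not carry over. Pictures are saved under pics/ and viewed, at most 10 in all, crops included, and the job is handed in when it is done.

```bash
mkdir -p pics; cat > h.py <<'E'
import numpy as np, cv2
from plant import env
def world(im,u,v,z=None):
    R=np.array(im["R"]);t=np.array(im["t"])
    d=np.array([(u-im["cx"])/im["fx"],(v-im["cy"])/im["fy"],1.])
    if z is None:
        D=np.median(im["depth"][int(v)-1:int(v)+2,int(u)-1:int(u)+2]); return R.T@(d*D-t)
    c=-R.T@t; r=R.T@d; return c+r*(z-c[2])/r[2]
E
python3 - <<'E'
from h import *
np.set_printoptions(precision=1,suppress=True)
s=env.observe();print(s["t"],s["tool_pos"],s["ee_rot"],s["gripper_width"])
for c in("top","scene"):
    im=env.get_image(c);cv2.imwrite(f"pics/{c}1.png",cv2.cvtColor(im["pixels"],cv2.COLOR_RGB2BGR))
    for l in"lid jar dish stand polish lipstick cream compact pencil_cup perfume hairbrush".split():
        for r in env.landmark_of(l,c)[:3]:
            print(c,l,round(r["confidence"],2),np.array(r["at"]),world(im,*r["at"],0))
E
```

```text
0.0 [201.1 591.2 230.5] [-0.   0.2  1.  -0. ] 1.000575720799262
top lid 0.88 [324.3 226.5] [ 478.2 -122.5    0. ]
top lid 0.85 [381.7 216.2] [ 507.2 -292.5    0. ]
top lid 0.75 [360.9 179.6] [ 617.4 -234.5    0. ]
top jar 0.73 [186.8 193.8] [578.4 282.3   0. ]
top dish 0.83 [259.7 172.7] [640.4  66.7   0. ]
top stand 0.61 [248.2 246.1] [422.7 100.8   0. ]
top polish 0.45 [221.4 157.7] [686.9 181.    0. ]
top lipstick 0.65 [306.  173.8] [636.1 -71.2   0. ]
top cream 0.65 [214.  246.8] [421.5 200.4   0. ]
top compact 0.71 [280.9 263.9] [370.3   5.9   0. ]
top pencil_cup 0.73 [122.9 184.5] [607.7 471.6   0. ]
top perfume 0.53 [440.8 209.4] [ 526.1 -468.5    0. ]
top hairbrush 0.91 [124.9 261.5] [381.2 457.8   0. ]
scene lid 0.95 [186.1 180.2] [ 375.  -315.1    0. ]
scene lid 0.83 [244.6 210.2] [ 476.1 -115.6    0. ]
scene lid 0.76 [183.5 237.7] [ 615.7 -242.5    0. ]
scene jar 0.83 [389.6 254.4] [574.4 278.7   0. ]
scene dish 0.75 [298.2 257.5] [629.9  57.4   0. ]
scene dish 0.54 [245.5 252.8] [639.  -73.9   0. ]
scene polish 0.79 [347.6 280.3] [683.3 184.2   0. ]
scene lipstick 0.69 [245.2 252.5] [638.1 -74.9  -0. ]
scene cream 0.53 [362.9 211.1] [416.2 201.3   0. ]
scene compact 0.75 [292.7 192. ] [369.3  -1.   -0. ]
scene pencil_cup 0.93 [474.1 272.4] [597.8 480.7   0. ]
scene pencil_cup 0.55 [117.1 201.7] [ 509.6 -469.6    0. ]
scene perfume 0.73 [115.6 203.7] [ 518.7 -470.     0. ]
```

View pics/top1.png

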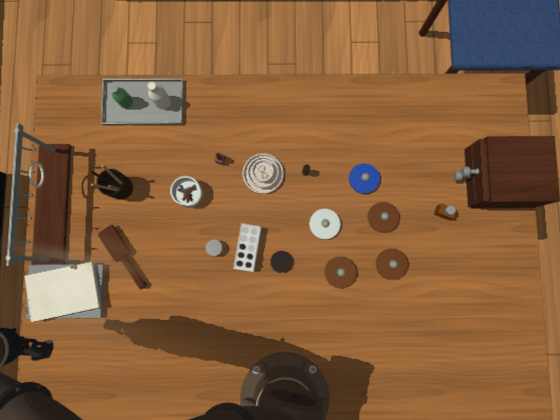

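View pics/scene1.png

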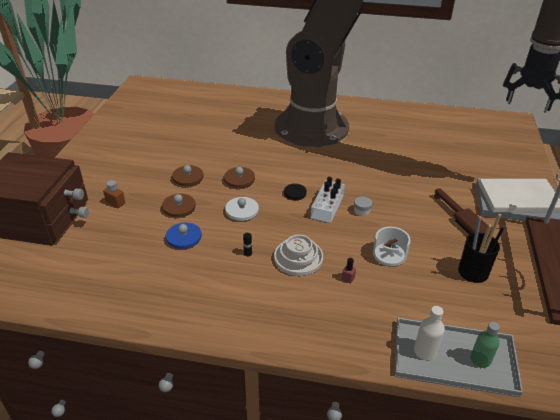

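The white lid is at (324,225) in the top view, left of it are the stand (248,247) and dish (263,173), and the jar with clips is at (186,192). The blue and brown lids are look-alikes. Next I'll take precise fits from depth and rim edges.

```bash
python3 - <<'E'
from h import *
from scipy.optimize import least_squares
np.set_printoptions(precision=1,suppress=True)
for c in("top","scene"):
    im=env.get_image(c);D=im["depth"].astype(float)
    v,u=np.mgrid[:420,:560]
    P=np.stack([(u-im["cx"])/im["fx"]*D,(v-im["cy"])/im["fy"]*D,D],-1).reshape(-1,3)
    W=(P-im["t"])@np.array(im["R"]); W=W[D.ravel()>0]
    def sel(x,y,r,lo,hi): 
        return W[(np.hypot(W[:,0]-x,W[:,1]-y)<r)&(W[:,2]>lo)&(W[:,2]<hi)]
    p=sel(520,0,60,-15,15);print(c,"table z",p[:,2].mean(),p[:,2].std(),len(p))
    for n,x,y,r,lo,hi in[("lid",478,-120,65,8,28),("lid",478,-120,65,30,60),("jar",578,280,60,48,70),("dish",630,60,75,10,26),("dish",630,60,60,28,45),("dish",630,60,45,46,62),("stand",425,100,85,28,75),("compact",370,2,50,9,25),("cream",419,200,40,25,45),("lipstick",637,-73,30,25,75),("polish",685,182,30,25,75)]:
        p=sel(x,y,r,lo,hi)
        if len(p)<4: print(n,len(p));continue
        q,(w,h),a=cv2.minAreaRect(p[:,:2].astype(np.float32))
        cc,R=cv2.minEnclosingCircle(p[:,:2].astype(np.float32))
        print(n,len(p),"mean",p.mean(0),"rect",np.array([*q,w,h,a]),"circ",np.array([*cc,R]))
E
```

```text
top table z 0.8994537907570099 2.932383826551915 1284
lid 694 mean [ 483.8 -119.7   18.8] rect [ 474.8 -119.7   87.5  107.4   87.7] circ [ 474.5 -116.3   56. ]
lid 55 mean [ 484.1 -119.5   43.3] rect [ 485.  -119.5   20.2   23.    87.1] circ [ 484.7 -120.4   11.8]
jar 208 mean [579.8 278.5  58.5] rect [578.8 277.8  82.6  81.8  53.2] circ [579.5 277.6  42.7]
dish 351 mean [632.4  58.5  18.6] rect [635.2  59.2 118.6 118.    0.9] circ [636.2  59.1  60.5]
dish 331 mean [636.1  58.6  37.4] rect [635.5  58.8  87.3  91.6  90. ] circ [636.1  58.4  46.5]
dish 211 mean [636.5  59.7  51.3] rect [635.6  59.5  60.3  62.   89.4] circ [635.4  58.9  32. ]
stand 780 mean [412.  108.3  43. ] rect [422.2 130.6 110.  129.9  80.3] circ [418.7 113.2  72.7]
compact 384 mean [376.4   7.   15.2] rect [372.5   2.1  75.   61.5  47. ] circ [375.6  -4.3  42.4]
cream 221 mean [417.7 198.2  34.5] rect [418.  199.1  46.6  42.8  89.5] circ [417.5 198.5  23.9]
lipstick 60 mean [638.4 -66.2  54.8] rect [640.3 -66.7  19.9  17.9  37.7] circ [639.8 -66.1  10.4]
polish 83 mean [675.6 182.6  44.1] rect [678.4 183.7  24.9  
[... 476 characters left out ...]
39.7  57.9  61.5]
dish 342 mean [649.8  59.8  36.1] rect [643.9  59.   81.1  89.9   8.1] circ [638.2  58.2  47.1]
dish 310 mean [637.6  58.2  50.9] rect [637.4  57.6  65.9  60.1   8.8] circ [637.2  56.8  35.2]
stand 733 mean [424.4 107.7  43.5] rect [424.9 128.8 113.2 137.1  79.4] circ [419.7 110.8  75.2]
compact 276 mean [381.2   7.   15.3] rect [378.9   6.9  61.6  63.4  66.8] circ [377.1   5.7  34.8]
cream 201 mean [423.1 197.4  34. ] rect [419.9 198.   46.3  50.2  49.9] circ [420.1 199.8  26.6]
lipstick 134 mean [646.6 -66.8  49.1] rect [643.6 -67.7  22.4  20.4  14.1] circ [643.5 -69.2  12. ]
polish 164 mean [684.8 183.7  43.2] rect [680.4 184.5  25.8  30.4  70.8] circ [680.6 183.8  16.9]
```

```bash
python3 - <<'E'
from h import *
np.set_printoptions(precision=1,suppress=True)
for c in("top","scene"):
    im=env.get_image(c);D=im["depth"].astype(float)
    v,u=np.mgrid[:420,:560]
    P=np.stack([(u-im["cx"])/im["fx"]*D,(v-im["cy"])/im["fy"]*D,D],-1).reshape(-1,3)
    W=(P-im["t"])@np.array(im["R"])
    p=W[(D.ravel()>0)&(np.hypot(W[:,0]-425,W[:,1]-105)<90)&(W[:,2]>32)&(W[:,2]<80)&(np.hypot(W[:,0]-419,W[:,1]-199)>35)&(W[:,1]>50)]
    for s,q in(("all",p),("top",p[(p[:,2]<48)]),("tubes",p[p[:,2]>52])):
        o,(w,h),a=cv2.minAreaRect(q[:,:2].astype(np.float32))
        print(c,s,len(q),np.array([*o,w,h,a]),q.mean(0))
    f=cv2.resize(cv2.cvtColor(im["pixels"],cv2.COLOR_RGB2BGR)[140:290,160:360] if c=="top" else cv2.cvtColor(im["pixels"],cv2.COLOR_RGB2BGR)[160:310,220:420],(800,600),interpolation=cv2.INTER_CUBIC)
    cv2.imwrite(f"pics/crop_{c}.png",f)
d=np.array([636.5,58.7])
for s in([418,108],[420,108]): 
    e=np.array(s)-d;print(np.hypot(*e),np.degrees(np.arctan2(e[1],e[0])))
E
```

```text
top all 740 [417.5 104.1  56.4 129.7  80.1] [411.9 105.2  43.6]
top top 609 [417.5 104.1  56.4 129.7  80.1] [416.8 103.9  39.5]
top tubes 127 [393.6 108.4  39.3  61.9  81.6] [389.3 111.2  63.4]
scene all 660 [419.9 102.3  58.5 138.3  80.1] [422.4 104.5  45. ]
scene top 483 [419.9 102.3  58.5 138.3  80.1] [432.2 102.4  39.4]
scene tubes 161 [396.1 107.4  40.4  70.1  82.2] [394.8 110.6  61.3]
223.9927230960863 167.28530280568046
222.04220319569882 167.17171534404963
```

View pics/crop_top.png

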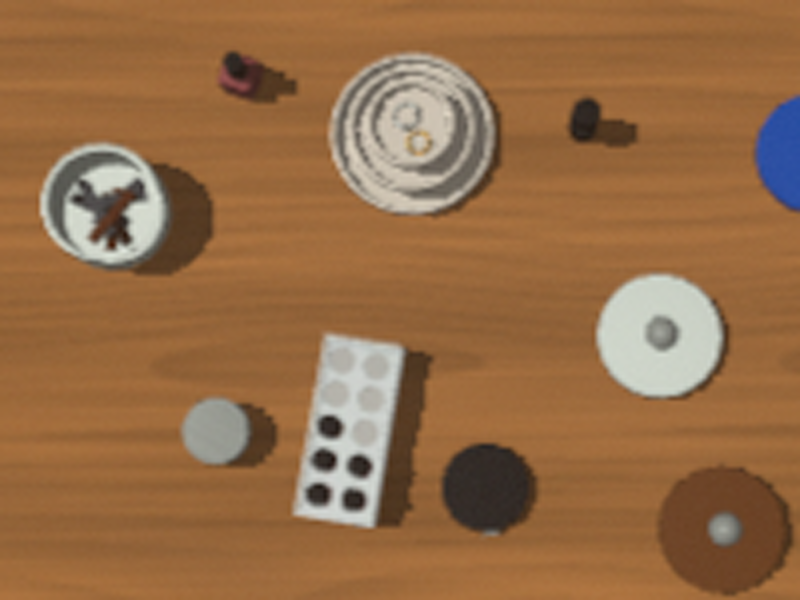

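Stand and dish agree: the gap is about 98 mm and the passage direction is about 80° yaw. Next I'll work out the approach shift.

```bash
cat >> h.py <<'E'
A=np.radians(-9.9);S=np.array([418.,104.]);ex=np.array([np.cos(A),np.sin(A)]);ey=np.array([-ex[1],ex[0]])
def toS(p): p=np.array(p[:2])-S; return np.array([p@ex,p@ey])
def frS(x,y): return S+x*ex+y*ey
from scipy.spatial.transform import Rotation as Ro
def rel(target_xy,z,yaw=80.1):
    s=env.observe();R=Ro.from_quat(np.roll(s["ee_rot"],-1))
    G=Ro.from_matrix(np.array([[ey[0],ex[0],0],[ey[1],ex[1],0],[0,0,-1]]))
    print("t",s["t"],"tcp",s["tool_pos"],"S-frame",toS(s["tool_pos"]),"F",s["contact_force"],"q",s["qpos"],"w",s["gripper_width"])
    print("turn",(R.inv()*G).as_rotvec().round(3),"shift",R.inv().apply(np.array([*target_xy,z])-s["tool_pos"]).round(1))
E
python3 - <<'E'
from h import *
np.set_printoptions(precision=2,suppress=True)
for n,p in dict(lid=(485,-120),jar=(580,277.5),dish=(636.5,58.7)).items(): print(n,toS(p))
x,y=toS((485,-120)); rel(frS(x,y-75),120)
E
```

```text
lid [ 104.51 -209.15]
jar [129.76 198.77]
dish [223.03  -7.06]
t 1.4 tcp [201.25 591.71 231.31] S-frame [-297.37  443.18] F [-0.11 -0.79 -0.24] q [-1.35  0.43  0.03  1.57 -0.01  1.13 -0.08] w 0.9956295499373572
turn [0.   0.   1.42] shift [-509.4 -656.5  111.3]
```

```bash
python3 -m pendant '[[[0,0,0.1,-40,-52,0,0.47],[0,0,0.2,-80,-103,0,0.47],[0,0,0.3,-120,-155,0,0.47],[0,0,0.4,-160,-206,0,0.47],[0,0,0.5,-200,-258,0,0.47],[0,0,0.6,-240,-309,0,0.47],[0,0,0.7,-280,-361,0,0.47],[0,0,0.8,-320,-412,0,0.47],[0,0,0.9,-360,-464,0,0.47],[0,0,1.0,-400,-515,0,0.47],[0,0,1.1,-440,-567,0,0.47],[0,0,1.2,-475,-612,0,0.47],[0,0,1.3,-509,-656,0,0.47],[0,0,1.42,-509,-656,0,0.47],[0,0,1.42,-509,-656,50,0.47],[0,0,1.42,-509,-656,111,0.47],[0,0,1.42,-509,-656,111,0.47],[0,0,1.42,-509,-656,111,0.47]]]'
python3 - <<'E'
from h import *
np.set_printoptions(precision=2,suppress=True)
rel(frS(104.5,-284),30)
im=env.get_image("wrist");cv2.imwrite("pics/w1.png",cv2.cvtColor(im["pixels"],cv2.COLOR_RGB2BGR))
E
```

```text
t: 3.65
tool_pos: [472.7, -193.9, 122.1]
ee_rot: [0.001, 0.767, 0.642, 0.0]
contact_force: [1.4, 0.6, 0.2]
gripper_width: 0.527
grasp_force: 0.0
t 3.65 tcp [ 472.71 -193.89  122.05] S-frame [ 105.11 -284.05] F [1.4  0.62 0.18] q [-0.24  0.44  0.71  2.02 -0.39  0.81  0.52] w 0.526800531709539
turn [ 0.    0.   -0.01] shift [ 0.1 -0.7 92.1]
```

View pics/w1.png

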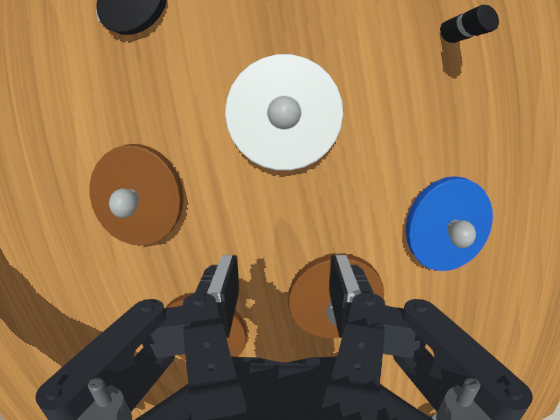

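The lid (284,112) is centred between the fingers (237/333) and the area below is clear. Before the gap I'll check the linkage width against height from depth.

```bash
python3 - <<'E'
from h import *
np.set_printoptions(precision=1,suppress=True)
im=env.get_image("wrist");D=im["depth"].astype(float);T=np.array(im["tool_from_camera"])
f=im["fx"];v,u=np.mgrid[:420,:560];dx=u-im["cx"];dy=v-im["cy"];r=np.hypot(dx,dy)+1e-9;th=r/f
ray=np.stack([np.tan(th)*dx/r,np.tan(th)*dy/r,np.ones_like(r)],-1)
P=(ray*D[...,None]).reshape(-1,3)[(D.ravel()>0)&(th.ravel()<1.4)]
Q=P@T[:3,:3].T+T[:3,3]
g=Q[(Q[:,2]<15)&(np.abs(Q[:,1])<90)&(Q[:,0]<60)&(Q[:,0]>-60)]
for lo in range(-110,15,10):
    p=g[(g[:,2]>=lo)&(g[:,2]<lo+10)]
    if len(p)>5: print(lo,len(p),"y",np.percentile(p[:,1],[1,99]),"min|y|",np.abs(p[:,1]).min(),"x max",np.percentile(p[:,0],98))
print("tip z",np.percentile(g[:,2],99.5),T)
W=Q[(np.abs(Q[:,2]-104)<6)&(np.hypot(Q[:,0]-75,Q[:,1])<60)];print("lid in tool",cv2.minEnclosingCircle(W[:,:2].astype(np.float32)))
E
```

```text
-110 3437 y [-66.7  64.3] min|y| 5.8926146799602055 x max 19.492594151916684
-100 11234 y [-65.4  62.9] min|y| 0.0745834818926614 x max 19.0633162150234
-90 8692 y [-63.1  60.8] min|y| 0.0013073711699194135 x max 16.63945181324833
-80 6786 y [-60.7  58.2] min|y| 0.011207183934812237 x max 16.548766925203235
-70 3669 y [-58.2  55.9] min|y| 16.05399669784755 x max 16.14759563330081
-60 5264 y [-55.5  53.2] min|y| 19.598004139424262 x max 12.40770671349924
-50 1531 y [-50.2  47.1] min|y| 20.941005157695816 x max 12.707714518576248
-40 1103 y [-36.7  34.4] min|y| 21.126425488261397 x max 10.392058587362877
-30 998 y [-37.   34.6] min|y| 21.06363517148706 x max 10.439055574138601
-20 829 y [-36.8  34.4] min|y| 21.03778518655988 x max 10.347286119454113
-10 283 y [-33.   27.8] min|y| 21.126660938661797 x max 10.231477438322123
tip z -8.965657125057703 [[  -0.    -1.    -0.3   76.6]
 [   1.    -0.     0.    -1.2]
 [  -0.    -0.3    1.  -143.2]
 [   0.     0.     0.     1. ]]
lid in tool ((72.93668365478516, -1.9864859580993652), 45.06697463989258)
```

```bash
python3 -m pendant '[[[0,0,-0.006,0,-1,30,0.5],[0,0,-0.006,0,-1,60,0.5],[0,0,-0.006,0,-1,85,0.5],[0,0,-0.006,0,-1,105,0.5],[0,0,-0.006,0,-1,116,0.5],[0,0,-0.006,0,-1,120,0.5],[0,0,-0.006,0,-1,120,0.5]]]'
python3 -m pendant '[[[0,0,0,8,0,0,0.5],[0,0,0,15,0,0,0.5],[0,0,0,20,0,0,0.5],[0,0,0,24,0,0,0.5],[0,0,0,28,0,0,0.5],[0,0,0,34,0.5,0,0.5],[0,0,0,41,1,0,0.5],[0,0,0,48,1.5,0,0.5],[0,0,0,56,2,0,0.5],[0,0,0,64,3,0,0.5],[0,0,0,72,4,0,0.5],[0,0,0,80,5,0,0.5],[0,0,0,88,6,0,0.5],[0,0,0,96,7,0,0.5],[0,0,0,104,8,0,0.5],[0,0,0,112,8.5,0,0.5],[0,0,0,120,9,0,0.5],[0,0,0,127,9.5,0,0.5],[0,0,0,132,9.5,0,0.5],[0,0,0,134,9.5,0,0.5]]]'
cat > m.py <<'E'
from h import *
np.set_printoptions(precision=1,suppress=True)
rel(frS(114,-134.5),2)
for c in("top","scene"):
    im=env.get_image(c);D=im["depth"].astype(float)
    v,u=np.mgrid[:420,:560]
    P=np.stack([(u-im["cx"])/im["fx"]*D,(v-im["cy"])/im["fy"]*D,D],-1).reshape(-1,3)
    W=(P-im["t"])@np.array(im["R"])
    rgb=im["pixels"].reshape(-1,3).astype(int)
    L=env.landmark_of("lid",c)
    for l in L[:4]: print(c,"lid net",round(l["confidence"],2),toS(world(im,*l["at"],0)))
    white=(rgb.min(1)>120)&(np.ptp(rgb,axis=1)<60)
    m=(D.ravel()>0)&white&(W[:,2]>10)&(W[:,2]<26)
    X=(W[:,:2]-S)@np.c_[ex,ey]
    k=m&(X[:,0]>60)&(X[:,0]<165)&(X[:,1]>-260)&(X[:,1]<170)&(np.hypot(X[:,0]-223,X[:,1]+7)>64)
    if k.sum()>20:
        q=X[k].astype(np.float32);print("lid S-frame",k.sum(),cv2.minEnclosingCircle(q),np.percentile(q,[1,99],axis=0).ravel())
    cv2.imwrite(f"pics/{c}_{env.observe()['t']:.1f}.png",cv2.resize(cv2.cvtColor(im["pixels"],cv2.COLOR_RGB2BGR)[140:290,160:360],(800,600),interpolation=cv2.INTER_CUBIC))
im=env.get_image("wrist");cv2.imwrite(f"pics/w_{env.observe()['t']:.1f}.png",cv2.cvtColor(im["pixels"],cv2.COLOR_RGB2BGR))
E
python3 m.py; ls pics
```

```text
t: 4.62
tool_pos: [471.5, -193.2, 1.0]
ee_rot: [0.0, 0.765, 0.644, 0.0]
contact_force: [-0.9, -0.6, -0.7]
gripper_width: 0.496
grasp_force: 0.0
t: 7.12
tool_pos: [503.2, -62.3, 0.3]
ee_rot: [0.0, 0.765, 0.644, 0.0]
contact_force: [-0.9, -2.4, 1.5]
gripper_width: 0.503
grasp_force: 1.5
t 7.125 tcp [503.2 -62.3   0.3] S-frame [ 112.5 -149.2] F [-0.9 -2.4  1.5] q [-0.4  0.6  0.6  2.1 -0.6  0.6  0.5] w 0.5030961449572345
turn [ 0. -0.  0.] shift [14.7  1.5 -1.7]
top lid net 0.62 [  24.4 -411.9]
top lid net 0.57 [ -28.  -281.8]
top lid net 0.57 [ 254.1 -305.3]
top lid net 0.48 [ 120.  -105.9]
lid S-frame 25 ((132.35922241210938, 42.413177490234375), 118.91356658935547) [116.2 -74.8 148.9 159.8]
scene lid net 0.96 [ 146.9 -369.1]
scene lid net 0.82 [ -29.2 -283.5]
scene lid net 0.73 [  34.7 -419.5]
scene lid net 0.64 [110.2 -97.3]
lid S-frame 643 ((124.493408203125, 14.88077449798584), 158.550537109375) [  62.  -139.6  155.7  167. ]
crop_scene.png
crop_top.png
scene1.png
scene_7.3.png
top1.png
top_7.2.png
w1.png
w_7.4.png
```

View pics/w_7.4.png

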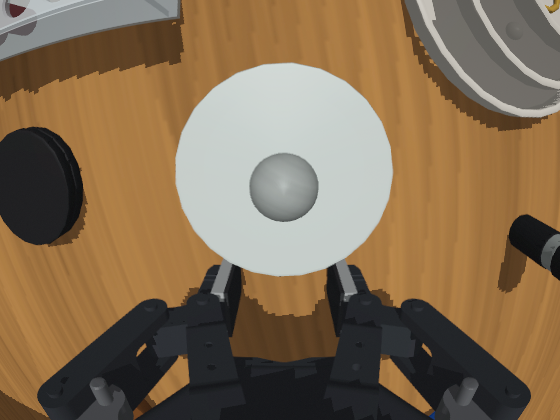

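The lid is nested on both fingertips, with the stand corner at (180,15) and the dish's bottom tier edge around (430,60) ahead. Now measuring all three in the tool frame.

```bash
cat > w.py <<'E'
from h import *
from scipy.optimize import least_squares
np.set_printoptions(precision=1,suppress=True)
im=env.get_image("wrist");s=env.observe();h=s["tool_pos"][2];print(toS(s["tool_pos"]),h)
D=im["depth"].astype(float);T=np.array(im["tool_from_camera"])
f=im["fx"];v,u=np.mgrid[:420,:560];dx=u-im["cx"];dy=v-im["cy"];r=np.hypot(dx,dy)+1e-9;th=r/f
ray=np.stack([np.tan(th)*dx/r,np.tan(th)*dy/r,np.ones_like(r)],-1)
ok=(D.ravel()>0)&(th.ravel()<1.4)
Q=((ray*D[...,None]).reshape(-1,3)@T[:3,:3].T+T[:3,3])[ok];rgb=im["pixels"].reshape(-1,3)[ok].astype(int)
Z=h-Q[:,2];gray=(np.ptp(rgb,axis=1)<45)
t=np.abs(Z)<3; print("table",np.median(Z[(np.abs(Z)<8)&(Q[:,0]>20)]))
def rim(m,R,g):
    p=Q[m][:,:2]; 
    # outer edge per bearing
    a=np.degrees(np.arctan2(*(p-g).T[::-1])).astype(int)//3; rr=np.hypot(*(p-g).T)
    e=np.array([p[a==k][rr[a==k].argmax()] for k in np.unique(a)])
    o=least_squares(lambda c:np.hypot(*(e-c).T)-R,g,loss="soft_l1").x
    return o,len(e),np.std(np.hypot(*(e-o).T))
m=(np.abs(Z-18)<5)&gray&(np.hypot(Q[:,0]-49,Q[:,1])<60)&(Q[:,0]>15)
print("lid",m.sum(),cv2.minEnclosingCircle(Q[m][:,:2].astype(np.float32)))
st=gray&(np.abs(Z-40)<5)&(Q[:,1]<-20)&(Q[:,0]>0); p=Q[st]
if len(p)>20:
    print("stand top",len(p),"max y",np.percentile(p[:,1],99.5),"x range",p[:,0].min(),p[:,0].max())
    e=np.array([p[(p[:,0]//3)==k][:,1].max() for k in np.unique(p[:,0]//3)]);print(np.unique(p[:,0]//3)*3,e)
o=gray&(np.abs(Z-16)<5)&(Q[:,1]>45-(Q[:,0]<0)*0)&(np.hypot(Q[:,0]-49,Q[:,1])>55)&(Q[:,0]>0)
p=Q[o][:,:2]
if len(p)>50:
    e=np.array([p[(p[:,0]//4)==k][:,1].min() for k in np.unique(p[:,0]//4)]);x=np.unique(p[:,0]//4)*4+2
    q=np.c_[x,e];c=least_squares(lambda c:np.hypot(*(q-c).T)-60,[140,110],loss="soft_l1",f_scale=1.5)
    print("dish",len(p),c.x,"left edge y",c.x[1]-60,"res",c.fun.std());print(q.round(0).tolist())
E
python3 w.py
```

```text
[ 112.4 -149.3] 0.2611999689175887
table 0.6491531492794363
lid 30772 ((49.56324768066406, -1.358426809310913), 44.92570114135742)
stand top 2405 max y -22.47698393111224 x range 0.08400269414069328 138.21188338753035
[  0.   3.   6.   9.  12. 117. 120. 123. 126. 129. 132. 135. 138.] [ -22.2  -22.4  -22.4  -22.4  -29.5  -56.   -59.   -78.6  -86.3  -95.2
 -120.4 -119.5 -124. ]
dish 2711 [ 81.4 118.5] left edge y 58.468245274506216 res 13.83083818254294
[[10.0, 128.0], [14.0, 126.0], [18.0, 125.0], [22.0, 126.0], [26.0, 127.0], [82.0, 90.0], [86.0, 82.0], [90.0, 76.0], [94.0, 70.0], [98.0, 66.0], [102.0, 62.0], [106.0, 60.0], [110.0, 57.0], [114.0, 55.0], [118.0, 54.0], [122.0, 52.0], [126.0, 52.0]]
```

```bash
python3 -m pendant '[[[0,0,0,5,0.5,-0.5,0.5],[0,0,0,11,1.5,-1,0.5],[0,0,0,17,2.5,-1,0.5],[0,0,0,22,3.5,-1,0.5],[0,0,0,22,3.5,-1,0.5],[0,0,0,22,3.5,-1,0.5]]]'
sed -i 's/(Q\[:,0\]>0)$/(Q[:,0]>60)/; s/(Q\[:,1\]<-20)&(Q\[:,0\]>0)/(Q[:,1]<-30)\&(Q[:,0]>60)/' w.py
cat >> w.py <<'E'
for zz in(10,20,30,40):
    k=gray&(np.abs(Z-zz)<5)&(Q[:,1]<-30)&(Q[:,1]>-90)&(Q[:,0]>85)&(np.hypot(Q[:,0]-49,Q[:,1])>50)
    if k.sum()>5: print("stand z",zz,k.sum(),"ymax",np.percentile(Q[k,1],[95,99,100]),"xmin",np.percentile(Q[k,0],[0,2]))
cv2.imwrite(f"pics/w_{s['t']:.1f}.png",cv2.cvtColor(im["pixels"],cv2.COLOR_RGB2BGR))
E
python3 w.py
```

```text
t: 8.18
tool_pos: [510.4, -41.4, 1.4]
ee_rot: [0.0, 0.765, 0.644, 0.0]
contact_force: [-1.2, -0.3, 0.4]
gripper_width: 0.502
grasp_force: 0.0
[ 116.  -127.5] 1.402603931619749
table 0.7686920257784755
lid 30757 ((50.78114700317383, -1.3276097774505615), 45.044944763183594)
stand top 6938 max y -50.817211455848664 x range 97.5967452324408 134.07278486510484
[ 96.  99. 102. 105. 108. 111. 114. 117. 120. 123. 126. 129. 132.] [ -50.7  -50.6  -50.5  -50.8  -50.6  -50.   -50.6  -50.6  -61.1  -72.7
  -85.8  -95.6 -106.2]
dish 2864 [117.3 106.4] left edge y 46.42137216385133 res 0.23428925951667176
[[62.0, 83.0], [66.0, 76.0], [70.0, 69.0], [74.0, 65.0], [78.0, 61.0], [82.0, 58.0], [86.0, 55.0], [90.0, 53.0], [94.0, 51.0], [98.0, 50.0], [102.0, 48.0], [106.0, 48.0], [110.0, 47.0], [114.0, 47.0], [118.0, 46.0], [122.0, 47.0], [126.0, 47.0]]
stand z 10 1017 ymax [-51.  -50.7 -50.5] xmin [97.6 97.8]
stand z 20 860 ymax [-50.9 -50.8 -50.5] xmin [97.6 97.8]
stand z 30 1021 ymax [-50.9 -50.7 -50.4] xmin [97.6 97.8]
stand z 40 3941 ymax [-51.3 -50.9 -50. ] xmin [97.6 97.9]
```

The gap is 97.2 mm wide, its centre is 0.8 mm to the left of the lid, and it is parallel to the tool. Pushing straight through with that correction.

```bash
python3 -m pendant '[[[0,0,0,4,-0.4,0,0.5],[0,0,0,9,-0.8,0,0.5],[0,0,0,15,-0.8,0,0.5],[0,0,0,21,-0.8,0,0.5],[0,0,0,27,-0.8,0,0.5],[0,0,0,33,-0.8,0,0.5],[0,0,0,39,-0.8,0,0.5],[0,0,0,44,-0.8,0,0.5],[0,0,0,48,-0.8,0,0.5],[0,0,0,50,-0.8,0,0.5],[0,0,0,50,-0.8,0,0.5],[0,0,0,50,-0.8,0,0.5]]]'
python3 w.py | grep -v '\[\['
```

```text
t: 9.72
tool_pos: [518.0, 8.2, 1.3]
ee_rot: [-0.0, 0.765, 0.644, 0.0]
contact_force: [0.2, -1.4, 0.7]
gripper_width: 0.502
grasp_force: 0.5
[115.  -77.2] 1.2847651610880806
table 0.8025546691111376
lid 32130 ((57.453269958496094, 3.372251510620117), 59.13290023803711)
stand top 11544 max y -49.93496846155317 x range 60.004775037096394 104.169825902453
[ 60.  63.  66.  69.  72.  75.  78.  81.  84.  87.  90.  93.  96.  99.
 102.] [-49.8 -49.4 -49.6 -49.6 -49.4 -49.8 -49.8 -49.3 -49.6 -49.6 -49.7 -49.8
 -49.6 -49.5 -49.5]
dish 2213 [ 70.3 107.8] left edge y 47.77064009214129 res 0.6785508394150864
stand z 10 578 ymax [-50.  -49.9 -49.6] xmin [85.  85.4]
stand z 20 431 ymax [-49.9 -49.7 -49.5] xmin [85.1 85.3]
stand z 30 541 ymax [-50.  -49.8 -49.6] xmin [85.  85.4]
stand z 40 3341 ymax [-50.3 -49.9 -49.5] xmin [85.  85.6]
```

```bash
python3 -m pendant '[[[0,0,0,4,0.2,0,0.5],[0,0,0,9,0.2,0,0.5],[0,0,0,15,0.2,0,0.5],[0,0,0,21,0.2,0,0.5],[0,0,0,27,0.2,0,0.5],[0,0,0,33,0.2,0,0.5],[0,0,0,40,0.2,0,0.5],[0,0,0,47,0.2,0,0.5],[0,0,0,54,0.2,0,0.5],[0,0,0,61,0.2,0,0.5],[0,0,0,68,0.2,0,0.5],[0,0,0,75,0.2,0,0.5],[0,0,0,82,0.2,0,0.5],[0,0,0,89,0.2,0,0.5],[0,0,0,95,0.2,0,0.5],[0,0,0,100,0.2,0,0.5],[0,0,0,103,0.2,0,0.5],[0,0,0,103,0.2,0,0.5],[0,0,0,103,0.2,0,0.5]]]'
python3 w.py | grep -v '\[\['; ls pics
python3 - <<'E'
from h import *
src=open("w.py").read().split("def rim")[0];exec(src)
m=gray&(np.abs(Z-60)<6)&(Q[:,0]>60)&(np.abs(Q[:,1])<120);p=Q[m][:,:2].astype(np.float32)
print("jar rim",m.sum(),p.min(0),p.max(0),cv2.minEnclosingCircle(p))
E
```

```text
t: 12.15
tool_pos: [535.8, 109.7, 1.3]
ee_rot: [-0.0, 0.765, 0.644, 0.0]
contact_force: [0.5, 1.0, -0.1]
gripper_width: 0.498
grasp_force: 0.0
[115.   25.8] 1.296862992646166
table 0.5728431576592612
lid 30362 ((49.696197509765625, -1.3698514699935913), 44.7401008605957)
stand top 394 max y -107.7935115891643 x range 60.10334792006661 88.83784341824018
[60. 63. 66. 69. 72. 75. 78. 81. 84. 87.] [-107.9 -108.1 -107.3 -107.7 -107.8 -110.3 -111.1 -112.  -118.1 -120.3]
dish 693 [ 95.6 174. ] left edge y 113.95521225350805 res 3.4293079123096906
crop_scene.png
crop_top.png
scene1.png
scene_7.3.png
top1.png
top_7.2.png
w1.png
w_12.2.png
w_7.4.png
w_8.2.png
w_9.8.png
[115.   25.8] 1.2726210938434555
table 0.5519917703574471Traceback (most recent call last):
  File "<stdin>", line 4, in <module>
    return umr_minimum(a, axis, None, out, keepdims, initial, where)
ValueError: zero-size array to reduction operation minimum which has no identity
```

```bash
python3 -m pendant '[[[0,0,0,5,0.5,0,0.5],[0,0,0,11,1.4,0,0.5],[0,0,0,17,2.2,0,0.5],[0,0,0,21,2.8,0,0.5],[0,0,0,22,3,0,0.5],[0,0,0,22,3,0,0.5]]]'
python3 - <<'E'
from h import *
src=open("w.py").read().split("def rim")[0];exec(src)
m=(np.abs(Z-18)<5)&gray&(np.hypot(Q[:,0]-49,Q[:,1])<60)&(Q[:,0]>15)
print("lid",cv2.minEnclosingCircle(Q[m][:,:2].astype(np.float32)))
for z in(15,25,35,45,55):
    m=(np.abs(Z-z)<5)&(Q[:,0]>85)&(np.abs(Q[:,1]-15)<50)&(np.hypot(Q[:,0]-49.5,Q[:,1])>52);p=Q[m][:,:2]
    if len(p)>10:
        e=np.array([p[(p[:,1]//4)==k][:,0].min() for k in np.unique(p[:,1]//4)]);print(z,len(p),np.c_[np.unique(p[:,1]//4)*4+2,e].round(0).tolist())
im=env.get_image("top");D=im["depth"].astype(float);v,u=np.mgrid[:420,:560]
P=np.stack([(u-im["cx"])/im["fx"]*D,(v-im["cy"])/im["fy"]*D,D],-1).reshape(-1,3)
W=(P-im["t"])@np.array(im["R"]);p=W[(D.ravel()>0)&(np.hypot(W[:,0]-580,W[:,1]-277)<60)&(W[:,2]>48)&(W[:,2]<70)]
print("jar top",cv2.minEnclosingCircle(p[:,:2].astype(np.float32)))
im=env.get_image("wrist");cv2.imwrite("pics/w_end.png",cv2.cvtColor(im["pixels"],cv2.COLOR_RGB2BGR))
E
```

```text
t: 13.0
tool_pos: [542.4, 130.8, 1.3]
ee_rot: [-0.0, 0.765, 0.644, 0.0]
contact_force: [-0.8, -0.1, -0.1]
gripper_width: 0.502
grasp_force: 0.4
[118.   47.7] 1.3354032139036403
table 0.6421500331099932
lid ((58.045074462890625, -1.2344428300857544), 51.228538513183594)
15 726 [[-22.0, 122.0], [-18.0, 118.0], [-14.0, 115.0], [-10.0, 113.0], [-6.0, 111.0], [-2.0, 110.0], [2.0, 109.0], [6.0, 108.0], [10.0, 108.0], [14.0, 108.0], [18.0, 108.0], [22.0, 109.0], [26.0, 110.0], [30.0, 112.0], [34.0, 114.0], [38.0, 117.0], [42.0, 120.0]]
25 867 [[-18.0, 118.0], [-14.0, 115.0], [-10.0, 113.0], [-6.0, 111.0], [-2.0, 110.0], [2.0, 108.0], [6.0, 108.0], [10.0, 108.0], [14.0, 108.0], [18.0, 108.0], [22.0, 109.0], [26.0, 110.0], [30.0, 112.0], [34.0, 114.0], [38.0, 117.0], [42.0, 120.0]]
35 960 [[-14.0, 115.0], [-10.0, 113.0], [-6.0, 111.0], [-2.0, 109.0], [2.0, 108.0], [6.0, 108.0], [10.0, 108.0], [14.0, 108.0], [18.0, 108.0], [22.0, 109.0], [26.0, 110.0], [30.0, 112.0], [34.0, 114.0], [38.0, 117.0]]
45 912 [[-6.0, 111.0], [-2.0, 110.0], [2.0, 108.0], [6.0, 108.0], [10.0, 108.0], [14.0, 108.0], [18.0, 108.0], [22.0, 109.0], [26.0, 110.0], [30.0, 112.0], [34.0, 114.0]]
55 187 [[2.0, 108.0], [6.0, 108.0], [10.0, 108.0], [14.0, 108.0], [18.0, 108.0], [22.0, 109.0]]
jar top ((579.4005126953125, 279.32354736328125), 41.634727478027344)
```

View pics/w_end.png

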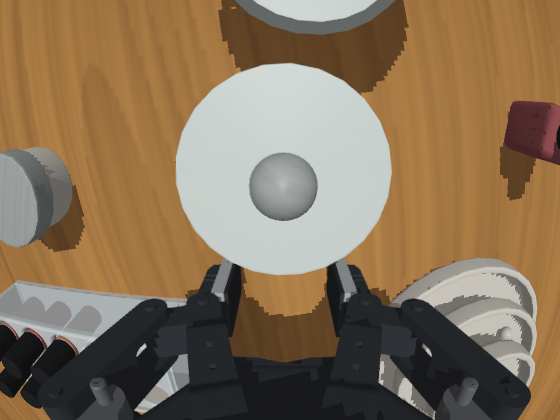

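The lid is on the fingers with the jar straight ahead (bottom edge at about (315,30)), leaving a 14 mm gap. A last gentle 11.5 mm push, then back off and lift.

```bash
python3 -m pendant '[[[0,0,0,3,0.4,0,0.5],[0,0,0,6,0.8,0,0.5],[0,0,0,8.5,1.1,0,0.5],[0,0,0,10.5,1.4,0,0.5],[0,0,0,11.5,1.5,0,0.5],[0,0,0,11.5,1.5,0,0.5],[0,0,0,11.5,1.5,0,0.5],[0,0,0,6,1,0,0.5],[0,0,0,-4,0,0,0.5],[0,0,0,-14,-1,0,0.5],[0,0,0,-16,-1,0,0.5],[0,0,0,-16,-1,-20,0.5],[0,0,0,-16,-1,-60,0.5],[0,0,0,-16,-1,-110,0.5],[0,0,0,-16,-1,-150,0.5],[0,0,0,-16,-1,-180,0.5],[0,0,0,-16,-1,-180,0.5],[0,0,0,-16,-1,-180,0.5]]]'
python3 - <<'E'
from h import *
src=open("w.py").read().split("def rim")[0];exec(src)
for n,z,x,y,r in(("lid",18,80,0,80),("jar",60,170,12,60)):
    m=gray&(np.abs(Z-z)<5)&(np.hypot(Q[:,0]-x,Q[:,1]-y)<r)&(rgb.min(1)>90);print(n,m.sum(),cv2.minEnclosingCircle(Q[m][:,:2].astype(np.float32)))
im=env.get_image("wrist");cv2.imwrite("pics/w_fin.png",cv2.cvtColor(im["pixels"],cv2.COLOR_RGB2BGR))
E
```

```text
t: 15.4
tool_pos: [538.2, 115.1, 180.7]
ee_rot: [-0.0, 0.765, 0.644, -0.0]
contact_force: [-0.4, 0.2, -0.8]
gripper_width: 0.502
grasp_force: 0.0
[116.3  31.4] 180.3398331288759
table 0.22618840539871599
lid 6616 ((95.55931091308594, 4.546574592590332), 64.09651947021484)
jar 978 ((163.1646728515625, 12.47526741027832), 41.40980529785156)
```

View pics/w_fin.png

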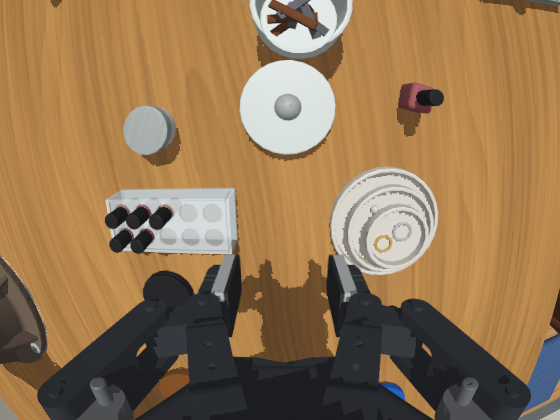

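The lid (288,107) now lies right against the jar (300,30), and everything else is where it was.

```bash
python3 -c "
from plant import env
print(env.job_done())"
```

```text
the job is handed in; nothing more can be done
None
```

I pushed the frosted lid flat through the gap. It now lies about 3 mm from its jar or just touching it, and nothing else visibly moved. Measured forces read only a few newtons, and I handed the job in at about 15.5 s.

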